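Hold a plaster tooth model flush in the trimming jig with a spacer

TASK

The plaster tooth model lies loose between the two end blocks of the trimming jig, with a gap on either side. Take the parallel-sided steel spacer (not the wedge) out of its rest, slide it upright down to the jig plate in the one gap that is wide enough for it, leaving the narrow gap alone, then push the model sideways with it, firmly but gently, until the model's base is flush against the end block across the narrow gap. Finish while holding: the gripper still closed on the spacer and pressing the model flush against that block, with the wedge and everything else left where it was.

Things in the scene. Friction and masses are not known exactly. Their poses are not given: they have to be found in the camera images.
- jig: Trimming jig: flat aluminium plate fixed to the table, 110 (x) x 220 (y) x 10 mm thick, yaw varies. Origin: centre of its underside, on the table; its top is at 10 mm. Its y axis runs lengthwise, from one end block to the other.
- thick_block: The thick end block, steel, 80 (x) x 36 (y) x 26 mm high, fixed upright on the jig plate, centred 61 mm from the jig's middle along the jig's y, at either end; its axes are parallel to the jig's. Origin: centre of its underside, 10 mm above the table. Between it and the model is the narrow gap, 5 to 11 mm.
- thin_block: The thin end block, steel, 80 (x) x 8 (y) x 26 mm high, fixed on the jig plate at the other end, centred 61 mm from the jig's middle, axes parallel to the jig's. Origin: centre of its underside, 10 mm above the table. Between it and the model is the wide gap, 19 to 25 mm.
- model: Plaster (cream stone) tooth model lying loose on the jig plate between the end blocks: base 60 (x) x 70 (y) x 20 mm high with a horseshoe of teeth on top, 30 mm high in all, about 0.2 kg; within 3 degrees of square to the jig. Origin: centre of its underside; z up. Fragile: never press it with more than 50 N (10 N is plenty).
- spacer: Steel spacer, about 0.22 kg, standing upright in one slot of the rest: parallel-sided body 50 (x) x 12 (y) x 34 mm high, and on its middle a flat grip tab 30 (x) x 10 (y), from 34 to 68 mm above the underside. Origin: centre of its underside. Grip the tab across its 10 mm, along the spacer's y.
- wedge: Steel wedge standing in the other slot of the rest: 50 mm long body tapering from 16 mm at the top to 8 mm at the bottom, with a round grip pin of 12 mm on top, 68 mm high in all. Origin: centre of its underside. Not to be used.
- rest: Grey plastic rest fixed to the table, 70 (x) x 130 (y) x 26 mm high, with two slots 54 (x) x 14 (y) mm and 20 mm deep (floor 6 mm above the table), centred at y = +35 and -35 mm, for spacer and wedge; either may stand in either. Origin: centre of its underside.
- jar: Round purple jar with white lid, 60 mm across, 46 mm high, standing beyond the jig. Origin: centre of its underside. Leave alone.
- spare_model: A second plaster tooth model like the first, on the table beyond the rest. Origin: centre of its underside. Leave alone.
- bowl: Black rubber mixing bowl, 100 mm across, 55 mm high. Origin: centre of its underside. Leave alone.
- wax_knife: Wax knife with wooden handle, 160 mm long, lying on the table in front of the jig, roughly across. Origin: its middle, at the underside. Leave alone.
- bur_block: White bur block 35 x 60 mm, 43 mm high with its burs, standing in front of the rest. Origin: centre of its underside. Leave alone.

How it is judged (in metres and radians):
On the way:
1. the spacer stands down in the wide gap, between the model and the thin block (z of spacer in the frame of jig below 0.017 m and x of spacer in the frame of model between -0.02 and 0.02 m and angle between spacer's own z axis and vertical below 0.12 rad and angle between the y axis of spacer and the y axis of thin_block, either way round below 0.15 rad and ((y of spacer in the frame of model above 0.037 m and y of spacer in the frame of thin_block below -0.006 m) or (y of spacer in the frame of model below -0.037 m and y of spacer in the frame of thin_block above 0.006 m))), for 0.2 s.
At the end, for the whole second after the job is handed in: Gripper holds spacer upright (7 deg), within 7 mm of the plate, between model and thin block, not touching that block; it presses the model with 2 to 40 N; model flat, within 1.8 mm and 2 deg of flush on the thick block, pressing it over 2 N, untouched by the robot; all at rest (z of spacer in the frame of jig below 0.017 m and x of spacer in the frame of model between -0.02 and 0.02 m and angle between spacer's own z axis and vertical below 0.12 rad and angle between the y axis of spacer and the y axis of thin_block, either way round below 0.15 rad and ((y of spacer in the frame of model above 0.037 m and y of spacer in the frame of thin_block below -0.006 m and y of model in the frame of thick_block between 0.05 and 0.0548 m) or (y of spacer in the frame of model below -0.037 m and y of spacer in the frame of thin_block above 0.006 m and y of model in the frame of thick_block between -0.0548 and -0.05 m)) and angle between the y axis of model and the y axis of thick_block, either way round below 0.035 rad and x of model in the frame of thick_block between -0.02 and 0.02 m and z of model in the frame of jig below 0.013 m and angle between model's own z axis and vertical below 0.04 rad and contact force between spacer and model between 2 and 40 N and contact force between model and thick_block above 2 N and contact force between the fingers and spacer above 2 N and contact force between each of the arm, the fingers and model below 0.5 N and contact force between spacer and thin_block below 1 N and linear speed of each of model, spacer below 0.01 m/s); the arm keeps its last pose, push and grip.
It fails at once if the model is pressed with more than 50 N (contact force between spacer and model above 50 N).
It fails at once if the spacer is put into the narrow gap or against the thick block (contact force between spacer and thick_block above 3 N).
It fails at once if the model is lifted or tipped (z of model in the frame of jig above 0.025 m or angle between model's own z axis and vertical above 0.3 rad).
It fails at once if the wedge is disturbed (moved over 20 mm) (distance of wedge from where it was at the start of the episode above 0.02 m).
It fails at once if another thing on the bench is disturbed (moved over 20 mm) (distance of any of jar, spare_model, bowl, wax_knife, bur_block from where it was at the start of the episode above 0.02 m).
It also fails if it takes over 45 s, if anything falls off the work surface, if the arm or the gripper's body presses on something with over 40 N, if the wrist force passes 120 N, or if a joint passes its speed limit or range.

ROBOT

A 7-joint arm with a two-finger parallel gripper is mounted at the origin on the work surface. World frame = base frame: x ahead of the robot, y to its left, z up, the work surface at z = 0. Lengths are in mm, angles in rad, forces in N, time in s.
With the tool pointing down it reaches from about 400 to 900 mm from the base axis. Payload 5.6 kg.
Tool frame: the origin (TCP) lies midway between the tips of the shut fingers; the grasp point (between the pads) lies 19 mm behind it; z points along the fingers, y is the line along which they close (so a half turn about z gives the same grasp; the last joint's range is limited). The gripper opens to 92 mm and grips with 3 to 60 N. Pads are 20 mm wide; open, the fingers measure 128 mm over their backs; the gripper's body (75 mm by 189 mm) begins 69 mm behind the grasp point.
Start: joints at [1.19, 0.468, -0.012, 1.603, 0.006, 1.071, -0.056], TCP at [215.377, -613.288, 214.592] pointing down, gripper open.
Joint ranges: [-2.53, 2.53], [-0.31, 2.02], [-1.57, 1.55], [0.28, 2.44], [-1.29, 4.43], [0.15, 1.84], [-2.92, 2.92]. Speed limits (rad/s): [2.57, 2.57, 3.14, 3.14, 3.14, 3.14, 3.14].

INTERFACE

Orientations are given as a rotation vector (axis times angle).
In Python, from cell import robot, grip, kin, viewer gives the robot as it stands. Calls block until the motion is done:
- robot.movep(position, orientation): joint-space move of the TCP to a pose.
- robot.servo_line(position, feed=150, rotation=None): straight line of the TCP; rotation=None keeps the orientation; feed is the mean speed in mm/s.
- robot.goto_joints(angles): joint-space move.
- grip(opening, newtons=None): opening from 0.0 (shut) to 1.0 (fully open); newtons is the grip in N (None keeps the last); returns when the fingers have stopped.
- robot.hold(seconds).
- kin.ik(position, orientation): joint angles nearest the present ones, or None.
- robot.observe(): the state.
- viewer.read_camera(name): name is "side" or "top" or "wrist"; returns the picture (420x560x3 uint8, red, green, blue); there is no depth.
- viewer.camera_info(name): a dict with "camera_matrix" (3x3 intrinsics, pixels), "R" (3x3) and "t" (3): a world point X has camera coordinates R X + t. Camera axes: x right, y down, z forward; pixel columns grow to the right and rows downward; lengths in mm; the calibration is good to about 2 mm. A picture is of the moment at which its call begins: read the wrist's pose just before it. camera_info takes no time and is no camera call; for the wrist camera it gives the pose at the moment of the call.
A pose or a line that the arm cannot do raises robot.IKError and nothing moves.
- robot.job_done(): hands the job in; it is judged then, once.
Trained networks look in the newest picture that a camera, given by its name, has taken for a name from the list of things; names that differ only in an ending like _2 or _b are one class to them, and where a whole thing is asked for, a point or a joint stands for the part that bears it (a point fixed in the world has none). Each returns a list of dicts, best first, with "confidence" (0 to 1); they miss things now and then, are a little off and sometimes report something else, mostly with a low value. They report only what shows in the picture. A call takes as long as a camera call.
- viewer.silhouettes(name, camera): "mask" (420x560 bool, what is visible of it).
- viewer.pinpoint(name, camera): "at" ([x, y, z] in mm, in the coordinates of the camera as it stood for that picture, good to about 4 mm: a listed point, or the origin of a listed thing).
The state is a dict: "t": time; "joints": joint angles; "joint_velocities": joint speeds; "joint_torque": joint torques, N m; "tcp_pos": TCP position; "tcp_rot": TCP orientation; "contact_force": force on the tool from outside, world axes, zero at the start; "wrist_torque": the same for the moment, N m; "grip_width": opening from 0.0 (shut) to 1.0 (fully open); "grip_force": force on a finger pad.
Only numpy, scipy, OpenCV 4.12 (cv2) and the standard library are available. Lean on these libraries where they do the work, as an engineer would, in place of code of your own. Each camera call takes 0.05 s, during which the arm holds its last target. There are 200 camera calls.

## Working session

There is one attempt and no reset: what is moved stays moved. The work goes in short steps, each a Python script; the robot and the scene stay as the last script left them, time stands still between calls to the robot, and variables do not carry over. Pictures are saved under pics/ and viewed, at most 10 in all, crops included, and the job is handed in when it is done.

```bash
ls; mkdir -p pics
cat > h.py <<'E'
import numpy as np, cv2
from cell import robot, grip, kin, viewer
from scipy.spatial.transform import Rotation as Rn
def w(cam,p):
    i=viewer.camera_info(cam); return np.array(i['R']).T@(np.array(p)-np.array(i['t']))
def ray_z(info,uv,z):
    K=np.array(info['camera_matrix']);R=np.array(info['R']);t=np.array(info['t'])
    d=R.T@np.linalg.inv(K)@np.array([uv[0],uv[1],1.]); c=-R.T@t
    return c+d*(z-c[2])/d[2]
def save(n,im): cv2.imwrite('pics/'+n+'.png',cv2.cvtColor(im,cv2.COLOR_RGB2BGR))
E
python3 - <<'E'
from h import *
np.set_printoptions(precision=1,suppress=True)
ims={c:viewer.read_camera(c) for c in('top','side')}
save('a',cv2.resize(np.hstack([ims['top'],ims['side']]),(800,300)))
save('top',ims['top'])
for n in ['jig','thick_block','thin_block','model','spacer','wedge','rest']:
  for c in('top','side'):
    r=viewer.pinpoint(n,c)
    for d in r[:2]: print(n,c,round(d['confidence'],2),w(c,d['at']))
    if c=='top':
      for m in viewer.silhouettes(n,c)[:1]:
        M=m['mask'].astype(np.uint8); p=cv2.findNonZero(M); print('  ',round(m['confidence'],2),cv2.minAreaRect(p))
print(robot.observe()['t'],robot.observe()['tcp_rot'])
i=viewer.camera_info('top');print(i)
E
```

```text
pics
jig top 0.97 [ 528.9 -111.5    4.4]
   0.81 ((349.57659912109375, 191.238037109375), (51.400474548339844, 101.97815704345703), 72.1496810913086)
jig side 0.66 [ 533.3 -108.8    2.2]
jig side 0.5 [ 531.5 -111.8   12.9]
thick_block top 0.71 [509.3 -52.    7.5]
   0.83 ((323.986572265625, 198.3207244873047), (38.225135803222656, 17.828519821166992), 69.775146484375)
thick_block side 0.72 [511.3 -46.7  12.4]
thin_block top 0.75 [ 546.6 -165.3    8.4]
   0.49 ((377.580322265625, 180.97079467773438), (37.59173583984375, 7.262039661407471), 70.01689147949219)
thin_block side 0.55 [ 543.1 -168.3   13. ]
thin_block side 0.54 [560.1 236.    3.1]
model top 0.93 [ 531.9 -112.6    9.5]
model top 0.28 [483.1 174.6  -1.9]
   0.6 ((350.6085510253906, 189.22317504882812), (28.100906372070312, 32.69384765625), 69.775146484375)
model side 0.71 [ 529.8 -108.7   12.1]
model side 0.42 [560.4 233.8   8.3]
spacer top 0.69 [569.6 159.7   4.9]
   0.51 ((223.21951293945312, 169.9756317138672), (24.51580047607422, 7.509344100952148), 83.6598129272461)
spacer side 0.75 [572.  162.7   5.5]
spacer side 0.44 [ 530.7 -110.7   11.5]
wedge top 0.49 [565.7 235.1   7.2]
wedge top 0.35 [565.7 200.2  -1.2]
   0.53 ((190.0, 172.5), (23.0, 8.0), 90.0)
wedge side 0.75 [559.4 235.9   6.1]
rest top 0.96 [565.6 200.4   0.1]
   0.79 ((207.5762939453125, 173.1783447265625), (34.46441650390625, 60.25596618652344), 87.39744567871094)
rest side 0.88 [568.7 196.   -0.7]
1.15 [ 3.1  0.5 -0. ]
{'camera_matrix': array([[513.3,   0. , 275.5],
       [  0. , 513.3, 210. ],
       [  0. ,   0. ,   1. ]]), 'R': array([[ 0. , -1. ,  0. ],
       [-1. , -0. , -0.2],
       [ 0.2, -0. , -1. ]]), 't': array([  48.1,  483.4, 1038.4])}
```

View picture.

View pics/a.png

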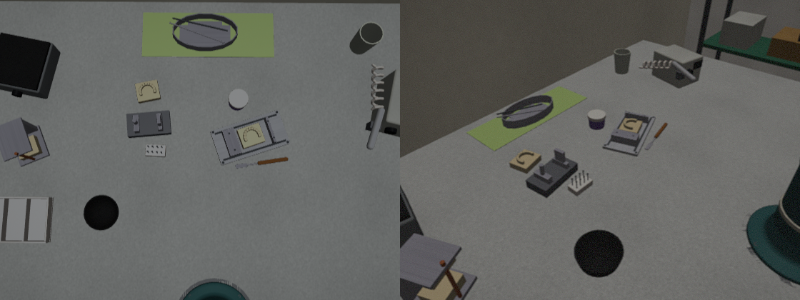

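```bash
cat >> h.py <<'E'
def ori(yaw): return (Rn.from_euler('z',yaw)*Rn.from_rotvec([np.pi,0,0])).as_rotvec()
E
python3 - <<'E'
from h import *
np.set_printoptions(precision=1,suppress=True)
def look(names,tag):
    im=viewer.read_camera('wrist'); save(tag,im); i=viewer.camera_info('wrist')
    for n in names:
        for d in viewer.pinpoint(n,'wrist')[:2]: print(n,round(d['confidence'],2),w('wrist',d['at']))
        for m in viewer.silhouettes(n,'wrist')[:1]: print('   ',cv2.minAreaRect(cv2.findNonZero(m['mask'].astype(np.uint8))))
    np.savez('pics/'+tag,**{k:np.array(v) for k,v in i.items()})
    print(robot.observe()['t'], robot.observe()['tcp_pos'], np.array(i['R']), -np.array(i['R']).T@i['t'])
robot.movep([528,-110,270],ori(np.radians(17)))
print(np.array(robot.observe()['joints']))
look(['jig','thick_block','thin_block','model'],'jig1')
robot.movep([500,180,270],ori(0))
print(np.array(robot.observe()['joints']))
look(['rest','spacer','wedge'],'rest1')
E
```

```text
[ 0.5  0.3 -0.4  1.8  0.1  1.1 -1.2]
jig 0.15 [ 534.  -108.6    4.6]
    ((286.537109375, 179.44776916503906), (87.76602172851562, 177.35195922851562), 88.53119659423828)
thick_block 0.67 [512.3 -49.6  11.6]
    ((236.63055419921875, 183.45797729492188), (67.9158935546875, 32.99342346191406), 86.18592071533203)
thin_block 0.93 [ 550.4 -162.2   11.3]
thin_block 0.47 [ 534.1 -108.6    7.4]
    ((336.5, 181.5), (67.0, 9.0), 90.0)
model 0.77 [ 537.  -109.2    6.7]
model 0.44 [511.4 -51.6  12.8]
    ((287.615234375, 180.76600646972656), (51.12230682373047, 58.53254699707031), 87.61405944824219)
3.7333 [ 528.  -110.1  270. ] [[ 0.3 -1.  -0. ]
 [-0.9 -0.3  0.2]
 [-0.2 -0.1 -1. ]] [592.4 -92.5 440.7]
[ 0.   0.3 -0.5  1.8  0.1  1.1 -2.1]
rest 0.69 [568.  198.8  -1.5]
    ((270.80694580078125, 128.56930541992188), (61.592803955078125, 112.14069366455078), 84.2894058227539)
spacer 0.7 [568.5 165.6   6.3]
    ((300.8770446777344, 125.64754486083984), (45.448944091796875, 11.769645690917969), 84.80557250976562)
wedge 0.18 [300.5 324.7   4.3]
    ((238.66207885742188, 131.94482421875), (45.67501449584961, 17.771732330322266), 85.2363510131836)
5.2083 [500.3 179.4 270. ] [[-0.  -1.   0. ]
 [-1.   0.   0.2]
 [-0.2  0.  -1. ]] [568.  177.6 440.8]
```

View pics/jig1.png

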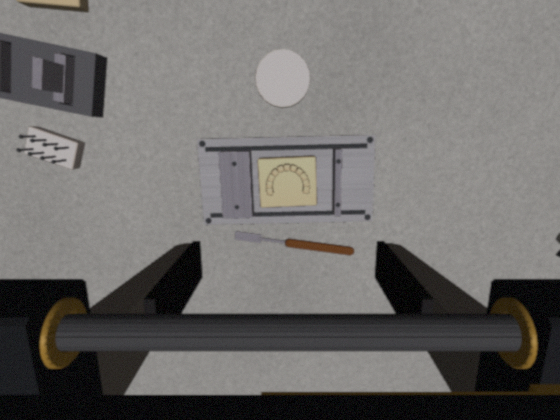

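View pics/rest1.png

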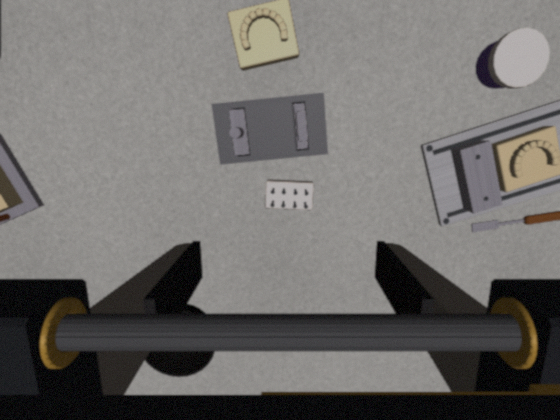

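Run:
```python
from h import *
np.set_printoptions(precision=1,suppress=True)
crops=[]
for k,y in enumerate([130,200]):
    robot.movep([495,y,130],ori(0))
    im=viewer.read_camera('wrist'); i=viewer.camera_info('wrist')
    np.savez(f'pics/r{k}',**{a:np.array(v) for a,v in i.items()})
    for n in ['spacer','rest']:
        for d in viewer.pinpoint(n,'wrist')[:1]: print(n,round(d['confidence'],2),w('wrist',d['at']))
    c=np.array(i['camera_matrix'])@(np.array(i['R'])@np.array([569,164,50.])+i['t']); u,v=(c[:2]/c[2]).astype(int)
    x0=max(0,min(560-200,u-100)); y0=max(0,min(420-240,v-120)); print(k,x0,y0,u,v)
    crops.append(cv2.resize(cv2.convertScaleAbs(im[y0:y0+240,x0:x0+200],alpha=1.6),None,fx=2,fy=2,interpolation=cv2.INTER_CUBIC))
    print(robot.observe()['t'])
save('r',np.hstack(crops))
```

```text
spacer 0.57 [570.3 166.    5.4]
rest 0.82 [568.8 200.5  -2.3]
0 141 2 241 122
6.0
spacer 0.65 [569.2 157.    4.8]
rest 0.82 [569.3 197.2  -1.5]
1 239 0 339 120
6.5333
```

View pics/r.png

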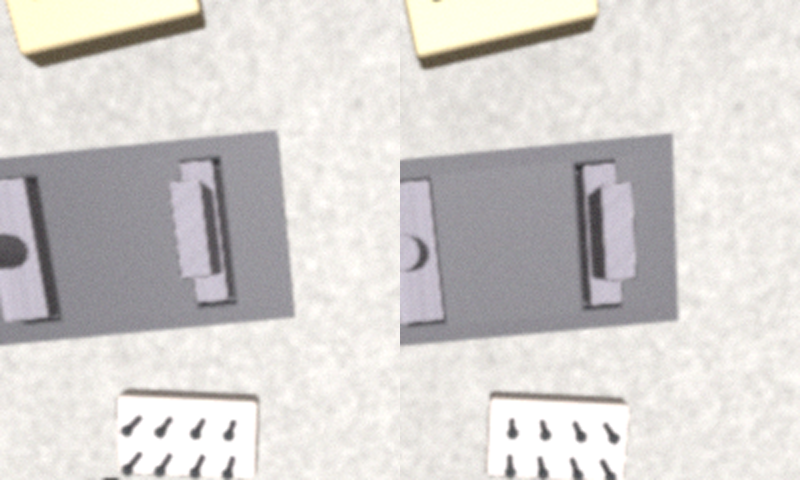

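Run:
```python
from h import *
np.set_printoptions(precision=2,suppress=True)
I=[dict(np.load(f'pics/r{k}.npz')) for k in (0,1)]
off=[(141,2,0),(239,0,400)]
px=lambda k,p:(off[k][0]+(p[0]-off[k][2]+.5)/2-.5,off[k][1]+(p[1]+.5)/2-.5)
P=[i['camera_matrix']@np.c_[i['R'],i['t']] for i in I]
tri=lambda a,b:(lambda X:X[:3,0]/X[3,0])(cv2.triangulatePoints(P[0],P[1],np.array(px(0,a)),np.array(px(1,b))))
for n,a,b in [('tab',(191.5,229),(619,231)),('restTR',(276,131),(672,134)),('restBR',(294,318),(678,320))]: print(n,tri(a,b))
yaw=lambda k,a,b,z:(lambda d:np.degrees(np.arctan2(d[1],d[0])))(ray_z(I[k],px(k,a),z)-ray_z(I[k],px(k,b),z))
print('rest',yaw(0,(276,131),(294,318),26),yaw(1,(672,134),(678,320),26))
print('tab',yaw(0,(171,183),(181,277),74),yaw(0,(202,180),(212,275),74),yaw(1,(602,185),(606,279),74),yaw(1,(632,182),(635,277),74))
for k,p in((0,(191.5,229)),(1,(619,231))): print(ray_z(I[k],px(k,p),74))
```

```text
tab [571.71 162.96  81.48]
restTR [607.44 137.74  36.56]
restBR [540.53 131.17  35.84]
rest 5.583751855899624 5.4677072598280585
tab 4.051428345700346 4.594255874645662 4.6824033678805055 4.6132976304828555
[572.31 164.04  74.  ]
[571.71 161.69  74.  ]
```

Run:
```python
from h import *
np.set_printoptions(precision=2,suppress=True)
o=ori(np.radians(5))
def st(m):
    s=robot.observe(); print(m,round(s['t'],2),np.array(s['tcp_pos']),'F',np.array(s['contact_force']),'T',np.array(s['wrist_torque']),'g',s['grip_width'],s['grip_force'])
grip(0.45)
robot.movep([571.5,163.2,110],o); st('above')
robot.servo_line([571.5,163.2,45],feed=60); st('down')
grip(0.0,50); st('grip')
im=viewer.read_camera('wrist'); save('g',im)
robot.servo_line([571.5,163.2,75],feed=60); st('lift30')
robot.servo_line([571.5,163.2,135],feed=100); st('lift')
```

```text
above 7.83 [571.77 162.41 109.23] F [-0.45  0.19  0.13] T [0.11 0.01 0.03] g 0.4512963370079302 0.0
down 9.07 [571.85 163.34  45.43] F [-0.69  0.17 -0.3 ] T [ 0.05 -0.   -0.02] g 0.45139964589595 0.0
grip 9.64 [571.5  163.62  45.07] F [0.86 0.9  0.22] T [0.3  0.03 0.04] g 0.1051784381433137 49.97151553630829
lift30 10.34 [571.6  162.66  75.2 ] F [ 0.02 -0.12 -2.54] T [ 0.02  0.03 -0.04] g 0.10546568429205776 49.974156618118286
lift 11.09 [571.12 162.88 134.6 ] F [ 0.03  0.6  -1.42] T [0.01 0.01 0.05] g 0.10615932949887108 49.974183440208435
```

Run:
```python
from h import *
np.set_printoptions(precision=2,suppress=True)
y=np.radians(17); ex=np.array([np.cos(y),np.sin(y)]); ey=np.array([-np.sin(y),np.cos(y)])
C=np.array([548,-165.])
crops=[]
for k,s in enumerate([35,-35]):
    p=C-75*ex+s*ey+20*ey
    robot.movep([*p,135],ori(y)); robot.hold(0.2)
    im=viewer.read_camera('wrist'); i=viewer.camera_info('wrist')
    np.savez(f'pics/j{k}',**{a:np.array(v) for a,v in i.items()})
    for n in ['thin_block','model','thick_block']:
        for d in viewer.pinpoint(n,'wrist')[:1]: print(n,round(d['confidence'],2),w('wrist',d['at']))
    c=np.array(i['camera_matrix'])@(np.array(i['R'])@np.array([*(C+30*ey),36.])+i['t']); u,v=(c[:2]/c[2]).astype(int)
    x0=max(0,min(560-200,u-100)); y0=max(0,min(420-240,v-120)); print(k,x0,y0,u,v)
    crops.append(cv2.resize(cv2.convertScaleAbs(im[y0:y0+240,x0:x0+200],alpha=1.5),None,fx=2,fy=2,interpolation=cv2.INTER_CUBIC))
print(robot.observe()['t'])
save('j',np.hstack(crops)); save('jfull',im)
```

```text
thin_block 0.87 [ 552.79 -167.91   12.63]
model 0.63 [ 535.64 -108.19    5.42]
thick_block 0.98 [511.27 -53.7   11.83]
0 221 0 321 119
thin_block 0.92 [ 551.96 -166.23   10.98]
model 0.83 [ 536.12 -110.98    7.55]
thick_block 0.63 [512.9  -49.71  11.47]
1 129 0 229 118
13.4833
```

View pics/j.png

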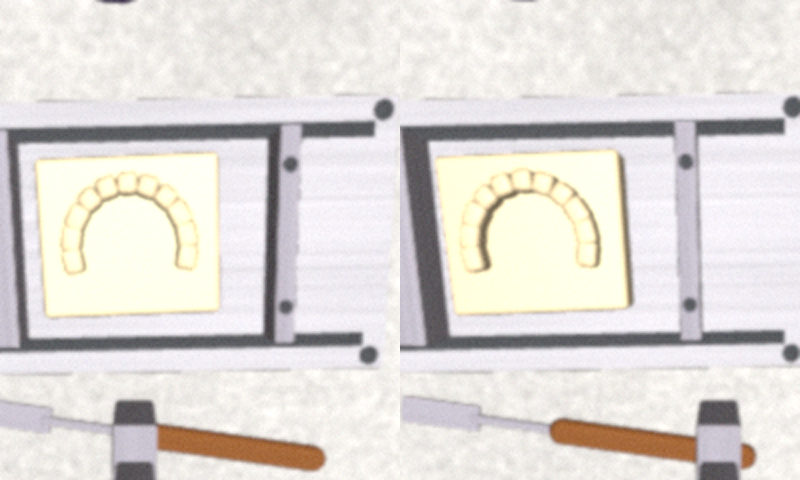

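Run:
```python
from h import *
np.set_printoptions(precision=2,suppress=True)
I=[dict(np.load(f'pics/j{k}.npz')) for k in (0,1)]
off=[(221,0,0),(129,0,400)]
px=lambda k,p:(off[k][0]+(p[0]-off[k][2]+.5)/2-.5,off[k][1]+(p[1]+.5)/2-.5)
P=[i['camera_matrix']@np.c_[i['R'],i['t']] for i in I]
tri=lambda a,b:(lambda X:X[:3,0]/X[3,0])(cv2.triangulatePoints(P[0],P[1],np.array(px(0,a)),np.array(px(1,b))))
E={'modelR':(30,[(217,153),(219,310)],[(616,151),(629,307)]),'modelL':(30,[(37,159),(46,316)],[(436,157),(456,314)]),
'thinL':(36,[(281,125),(274,343)],[(674,122),(681,340)]),'thinR':(36,[(302,125),(294,343)],[(696,122),(702,340)])}
M={}
for n,(z,a,b) in E.items():
    q=[[ray_z(I[k],px(k,p),z)[:2] for p in l] for k,l in((0,a),(1,b))]
    m=np.mean(q,0); d=m[0]-m[1]; M[n]=m
    print(n,'len',np.linalg.norm(d),'yaw',[round(float(np.degrees(np.arctan2(*(x[0]-x[1])[::-1]))),2) for x in q],'mid',m.mean(0),'views',[np.mean(x,0) for x in q],'triz',[tri(a[j],b[j])[2] for j in(0,1)])
```

```text
modelR len 58.37467758407398 yaw [19.53, 20.17] mid [ 543.99 -142.47] views [array([ 543.84, -142.43]), array([ 544.14, -142.5 ])] triz [np.float64(30.67341750607431), np.float64(28.166543002937946)]
modelL len 58.776249832440534 yaw [18.67, 19.28] mid [521.59 -77.7 ] views [array([521.56, -77.7 ]), array([521.63, -77.71])] triz [np.float64(31.14629608917298), np.float64(28.7140703782069)]
thinL len 79.63563796324246 yaw [18.04, 18.21] mid [ 548.72 -163.76] views [array([ 548.53, -163.87]), array([ 548.91, -163.64])] triz [np.float64(36.89418835914432), np.float64(35.96244579961148)]
thinR len 79.63846535602772 yaw [18.17, 18.37] mid [ 551.06 -171.36] views [array([ 550.82, -171.3 ]), array([ 551.3 , -171.43])] triz [np.float64(35.487270290635365), np.float64(34.43400236482892)]
```

```bash
cat >> h.py <<'E'
Y=np.radians(18.2); ey=np.array([-np.sin(Y),np.cos(Y),0]); ex=np.array([np.cos(Y),np.sin(Y),0])
C=np.array([546.4,-153.1,0])
def st(m):
    s=robot.observe(); p=np.array(s['tcp_pos']); f=np.array(s['contact_force'])
    print(m,round(s['t'],2),'p_jig',np.round([(p-C)@ex,(p-C)@ey,p[2]],2),'F_jig',np.round([f@ex,f@ey,f[2]],2),'g',round(s['grip_width'],3)); return f@ey,f[2]
E
python3 - <<'E'
from h import *
robot.movep(C+[0,0,110],ori(Y)); robot.hold(.2); st('above')
robot.servo_line(C+[0,0,80],feed=60); robot.hold(.2); st('80')
z=80
for z in [72,64,57,53,51.5,50.3]:
    robot.servo_line(C+[0,0,z],feed=40); fy,fz=st(z)
    if fz>5 or abs(fy)>5: print('contact'); break
robot.hold(.3); st('down')
save('d',viewer.read_camera('wrist'))
E
```

```text
above 14.12 p_jig [ -0.93  -0.93 110.22] F_jig [ 0.04  0.29 -2.92] g 0.104
80 14.97 p_jig [ 0.27 -0.13 80.36] F_jig [-0.94 -0.4  -1.71] g 0.104
72 15.32 p_jig [-0.27  0.18 71.59] F_jig [-0.6   0.79 -2.87] g 0.11
64 15.67 p_jig [-0.21  0.18 63.6 ] F_jig [ 0.48 -0.28 -1.03] g 0.103
57 15.99 p_jig [-0.24  0.15 56.65] F_jig [ 0.19  0.41 -2.1 ] g 0.106
53 16.24 p_jig [-0.18  0.13 52.72] F_jig [ 0.18  0.59 -2.14] g 0.104
51.5 16.49 p_jig [-4.000e-02  2.000e-02  5.145e+01] F_jig [-0.29 -0.1  -1.9 ] g 0.106
50.3 16.74 p_jig [-5.000e-02  6.000e-02  5.023e+01] F_jig [ 0.4   0.25 -2.64] g 0.105
down 17.04 p_jig [ 2.000e-02 -2.000e-02  5.033e+01] F_jig [ 0.56  0.42 -2.29] g 0.104
```

View pics/d.png

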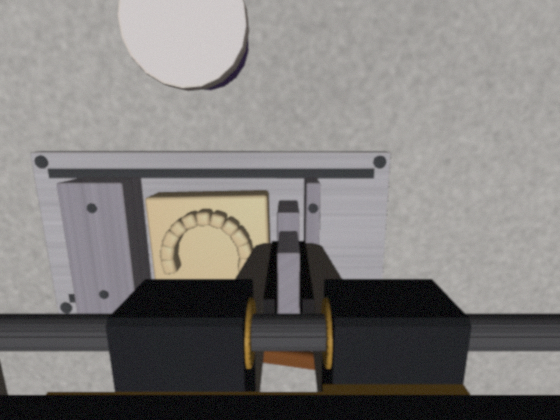

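The spacer stands in the wide gap (body end near col 288, row 210), between the model's edge (col 268) and the thin block (col 306), with no contact. Next comes the push.

Run:
```python
from h import *
d=0.; base=0.3; avg=0
while d<17:
    d+=1.0 if d<11 else 0.4
    robot.servo_line(C+d*ey+[0,0,50.3],feed=15)
    a=[]
    for _ in range(4):
        a.append(np.array(robot.observe()['contact_force'])@ey); robot.hold(.03)
    avg=np.mean(a); st(f'd={d:.1f} avg={avg:.2f}')
    if avg<-9: break
robot.hold(.5); st('end')
save('p',viewer.read_camera('wrist'))
```

```text
d=1.0 avg=-0.17 17.48 p_jig [-0.   1.  50.3] F_jig [-0.33 -0.36 -1.92] g 0.108
d=2.0 avg=-0.31 17.86 p_jig [1.00e-02 1.99e+00 5.03e+01] F_jig [ 0.32  0.22 -2.46] g 0.106
d=3.0 avg=-0.17 18.24 p_jig [2.000e-02 2.980e+00 5.032e+01] F_jig [ 0.59  0.44 -2.63] g 0.107
d=4.0 avg=0.15 18.62 p_jig [1.000e-02 3.980e+00 5.033e+01] F_jig [ 0.06  0.48 -2.1 ] g 0.103
d=5.0 avg=-0.49 19.01 p_jig [1.00e-02 4.99e+00 5.03e+01] F_jig [-0.97  0.58 -1.35] g 0.108
d=6.0 avg=-0.28 19.39 p_jig [-0.    5.99 50.31] F_jig [-1.28 -0.35 -2.22] g 0.107
d=7.0 avg=-0.27 19.77 p_jig [2.00e-02 7.09e+00 5.03e+01] F_jig [ 0.48  0.17 -2.46] g 0.105
d=8.0 avg=0.25 20.16 p_jig [5.00e-02 8.13e+00 5.03e+01] F_jig [-0.21 -0.06 -1.64] g 0.105
d=9.0 avg=-0.22 20.54 p_jig [5.000e-02 9.100e+00 5.032e+01] F_jig [ 0.2   0.62 -2.19] g 0.105
d=10.0 avg=-0.29 20.93 p_jig [-0.   10.06 50.29] F_jig [-0.59  0.43 -2.31] g 0.108
d=11.0 avg=-0.13 21.31 p_jig [2.000e-02 1.106e+01 5.031e+01] F_jig [-0.51  0.56 -2.06] g 0.103
d=11.4 avg=-0.67 21.69 p_jig [-3.000e-02  1.131e+01  5.030e+01] F_jig [-0.34 -0.15 -2.01] g 0.105
d=11.8 avg=-0.99 22
[... 689 characters left out ...]
2 50.3 ] F_jig [-0.87 -2.78 -2.01] g 0.103
d=15.0 avg=-4.13 25.14 p_jig [-1.000e-02  1.441e+01  5.035e+01] F_jig [ 0.67 -4.85 -2.99] g 0.106
d=15.4 avg=-5.46 25.52 p_jig [-2.000e-02  1.447e+01  5.040e+01] F_jig [ 0.31 -5.6  -2.46] g 0.106
d=15.8 avg=-6.16 25.91 p_jig [-3.000e-02  1.446e+01  5.045e+01] F_jig [ 0.3  -6.21 -2.89] g 0.108
d=16.2 avg=-6.89 26.29 p_jig [-0.   14.56 50.49] F_jig [-1.27 -6.26 -3.19] g 0.105
d=16.6 avg=-7.44 26.68 p_jig [-4.000e-02  1.455e+01  5.055e+01] F_jig [-0.01 -7.84 -4.09] g 0.103
d=17.0 avg=-8.47 27.06 p_jig [-3.000e-02  1.457e+01  5.061e+01] F_jig [ 0.39 -8.54 -3.53] g 0.106
end 27.56 p_jig [-4.000e-02  1.457e+01  5.059e+01] F_jig [-0.25 -8.22 -3.88] g 0.107
```

View pics/p.png

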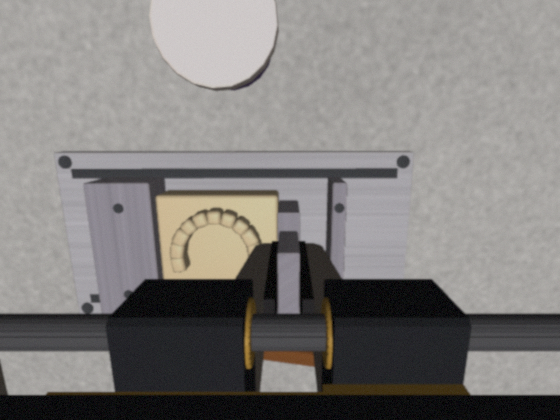

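The spacer holds the model (cols 158–278) up against the thick block. Travel has stalled at 14.57 mm, the force is steady at about 8 N, and the model's edges run parallel to the jig, so I'm handing the job in.

Run:
```python
from h import *
st('pre'); print(robot.job_done())
```

```text
pre 27.61 p_jig [-5.000e-02  1.455e+01  5.061e+01] F_jig [ 0.21 -7.13 -4.03] g 0.108
the job is handed in; nothing more can be done
None
```

I handed the job in at about 27.6 s: the gripper was still closed on the spacer in the wide gap, pressing the model against the thick block with a steady 7–8 N. The hand-in returned no verdict; I judged flush contact from the stalled travel, the rising force and the wrist picture.

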